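# Set the cam blank that matches the sample in the gauge

## Robot

A 6-joint arm with a two-finger parallel gripper is mounted at the origin on a cart in front of the work surface, level with it; the furniture and walls round the work are solid. World frame = base frame: x ahead of the robot, y to its left, z up, the work surface at z = 0. Lengths are in m, angles in rad, forces in N, time in s.
With the tool pointing down it reaches from about 0.375 to 0.975 m from the base axis. Payload 3.8 kg.
Tool frame: the origin (TCP) lies on the front face of the gripper's body, between the roots of the fingers; the fingertips stand 64 mm ahead of it and the grasp point (between the pads) lies 45 mm ahead of it (manip.tcp_to_grasp is the distance from the TCP to the grasp point, in m); z points along the fingers, y is the line along which they close (so a half turn about z gives the same grasp; the last joint's range is limited). The gripper opens to 88 mm and grips with 3 to 60 N. Pads are 18 mm wide; open, the fingers measure 123 mm over their backs; the gripper's body (75 mm by 187 mm) begins 45 mm behind the grasp point.
Start: joints at [-1.199, 0.264, 1.604, -0, 1.274, -0.037], TCP at [0.268, -0.619, 0.303] pointing down, gripper open.
Joint ranges: [-2.63, 2.63], [-0.94, 2.18], [0.31, 2.57], [-1.31, 4.45], [0, 2.66], [-2.55, 2.55]. Speed limits (rad/s): [2.57, 2.57, 3.14, 3.14, 3.14, 3.14].

## Interface

Orientations are given as a unit quaternion [x, y, z, w].
In Python, from cell import manip gives the robot as it stands. The module is installed in compiled form; this text tells all that it offers.
- The arm moves only by the tool move_arm, never from a script. Its argument "moves" is a list of rows, each an object with "delta_rot": the turn, a rotation vector about the tool's x, y, z in rad, a list of three; "offset": the shift along the tool's x, y, z in cm, a list of three; "hand": the finger opening in cm, from 0 to 8.81. A call has exactly 5 rows; each row is the pose to reach, as a shift and turn from the pose commanded when the call began, along the tool's axes at that moment; what a row does not reach only later rows make up. A row lasts 1/8 s, in which the tool goes at most 62.5 mm and 10.7 degrees, less where a joint would pass 70% of its speed; a pose out of reach is approached as far as the arm can. A call with a gripper value outside its range is refused whole. The fingers move at their own pace and stop on an object; "force" is the grip in N (left out, the last holds). Time passes only in rows, so rows that repeat a pose let the fingers close, or fill a call up. It gives the time, the measured TCP pose, the force, the opening and the grip force at its end, in the units of the state.
- manip.get_state(): the state, without advancing time (a new reading comes with each control period).
- manip.capture(name): name is "scene" or "top" or "wrist"; returns the picture (384x512x3 uint8, red, green, blue); there is no depth.
- manip.get_calibration(name): a dict with "fx", "fy", "cx", "cy" (pixels), "R" (3x3) and "t" (3): a world point X has camera coordinates R X + t; the wrist camera has in their place "hand_eye" (4x4, takes a point from camera to tool coordinates, whose origin is the TCP and whose axes are the flange's). Camera axes: x right, y down, z forward; pixel columns grow to the right and rows downward; lengths in m; the calibration is good to about 2 mm. A picture is of the moment at which its call begins: read the wrist's pose just before it. get_calibration takes no time and is no camera call.
- manip.close_job(): hands the job in; it is judged then, once.
The state is a dict: "time": time; "qpos": joint angles; "joint_vel": joint speeds; "effort": joint torques, N m; "tcp_pos": TCP position; "tool_rot": TCP orientation; "contact_force": force on the tool from outside, world axes, zero at the start; "torque": the same for the moment, N m; "grip_width": opening from 0.0 (shut) to 1.0 (fully open); "gripper_force": force on a finger pad.
Only numpy, scipy, OpenCV 4.12 (cv2) and the standard library are available. Lean on these libraries where they do the work, as an engineer would, in place of code of your own. Each camera call takes 0.05 s, during which the arm holds its last target. There are 200 camera calls.

## Task

Find which aluminium cam blank in the bins has the same outline as the orange sample on the green mat, slide it flat along the bench, never lifting it, out of its bay and into the white track, and push it along until it bears firmly but gently (more than 5 N, at most 20 N) on the gauge's red sprung pad. Keep the push up for about half a second, then let go, leaving the blank in the track against the pad. Leave the other blanks in their bays and everything else on the bench alone.

Things in the scene. Friction and masses are not known exactly. Their poses are not given: they have to be found in the camera images.
- cam_one_center (a point): Centre, 10 mm above the bench, of the loose aluminium cam blank with ONE rounded lobe: flat ring, 72 mm across, 20 mm thick, round bore 46 mm right through at its centre; lobes 26 mm wide reach 50 mm from the centre (first along own x). Lies flat in one of the bays, 0.3 to 0.55 kg. Closed fingers fit into the bore and can drag it.
- cam_two_center (a point): Centre, 10 mm above the bench, of the loose aluminium cam blank with TWO lobes opposite one another: flat ring, 72 mm across, 20 mm thick, round bore 46 mm right through at its centre; lobes 26 mm wide reach 50 mm from the centre (first along own x). Lies flat in one of the bays, 0.3 to 0.55 kg. Closed fingers fit into the bore and can drag it.
- cam_three_center (a point): Centre, 10 mm above the bench, of the loose aluminium cam blank with THREE evenly spaced lobes: flat ring, 72 mm across, 20 mm thick, round bore 46 mm right through at its centre; lobes 26 mm wide reach 50 mm from the centre (first along own x). Lies flat in one of the bays, 0.3 to 0.55 kg. Closed fingers fit into the bore and can drag it.
- sample_one: Orange plastic sample, 6 mm thick, fixed, outline and size of the cam blank with ONE rounded lobe; origin at the centre of its underside. Just one of the three samples lies on the green mat: the one to match. The other two lie on a grey mat at the back and do not count.
- sample_two: Orange plastic sample, 6 mm thick, fixed, outline and size of the cam blank with TWO lobes opposite one another; origin at the centre of its underside. Just one of the three samples lies on the green mat: the one to match. The other two lie on a grey mat at the back and do not count.
- sample_three: Orange plastic sample, 6 mm thick, fixed, outline and size of the cam blank with THREE evenly spaced lobes; origin at the centre of its underside. Just one of the three samples lies on the green mat: the one to match. The other two lie on a grey mat at the back and do not count.
- sample_mat: Green square mat, 118 x 118 x 3 mm, fixed, to the left of the bins; origin at the centre of its underside. The sample to match lies centred on it.
- bins: Grey divider with three bays and no floor, fixed; walls 30 mm high, 6 mm thick. Origin on the bench at the middle. Own x points away from the open front, which faces the robot; bays 112 mm wide centred at own y = -118, 0, +118 mm; back wall at own x = +60 mm, front ends of the dividers at own x = -60 mm. Blanks lie within 5 mm of the bay centres.
- track: Two white rails on the bench, 25 mm high, 14 mm thick, 124 mm apart inside, fixed. Origin on the bench, mid-mouth, where the straight rails begin; own x points into the track (roughly to the robot's left); rails run to own x = 250 mm; flares spread from 30 mm before the origin. The bench is its floor. The gauge closes the far end.
- gauge: Gauge at the far end of the track, fixed; origin and axes are the same as the track's. Blue end block 34 x 110 x 42 mm whose near face is at own x = 268 mm; its steel spindle carries the red pad (60 mm wide, 4 to 26 mm above the bench). The spindle is clamped at an unknown setting: the pad's face stands anywhere from own x = 175 to 235 mm, which is not reported: feel for it.
- gauge_knob (a point): Centre of the small black clamp knob on top of the gauge's block, not to be used. How the pad behaves: it gives by 0.8 N per mm over 22 mm, then is solid. Let go, it pushes the blank back a few mm until friction holds it, still touching the pad. A sliding blank alone drags with about 1 to 5 N. More than 5 N on the pad is firm, over 20 N harms it: about 14 N felt in all is right.
- marker_red_center (a point): Centre of a loose red marker, 122 x 13 mm, lying near the front edge of the bench. Leave alone.
- label_tape_yellow_center (a point): Centre of a loose flat roll of yellow tape, 66 x 76 x 12 mm, to the right of the bins. Leave alone.
- beaker_100_center (a point): Centre of a loose glass beaker, 60 mm wide, 68 mm high, to the left of the gauge. Leave alone.
- beaker_50_center (a point): Centre of a loose small glass beaker, 52 mm wide, 58 mm high, to the right of the bins. Leave alone.

How it is judged:
By the outcome, as a careful person would: the job done as asked, in the order asked, and still so for the second after the job is handed in, with the robot touching nothing.
It also fails if it takes over 48 s, if anything falls off the work surface, if the arm or the gripper's body presses on something with over 40 N, if the wrist force passes 120 N, or if a joint passes its speed limit or range.

## Working session

There is one attempt and no reset: what is moved stays moved. The work goes in short steps, Python scripts to look and compute and a tool call to move; the robot and the scene stay as the last step left them, time stands still between calls to the robot, and variables do not carry over. Pictures are saved under pics/ and viewed, at most 11 in all, crops included, and the job is handed in when it is done.

Besides the shell and the picture viewer there is one more tool, called after "Emit:" as a command line: name --argument value ..., lists and objects as JSON in quotes. move_arm: Moves the arm, as the interface text tells. Its arguments: {"type":"object","properties":{"moves":{"type":"array","items":{"type":"object","properties":{"delta_rot":{"type":"array","items":{"type":"number"}},"offset":{"type":"array","items":{"type":"number"}},"hand":{"type":"number"}}}},"force":{"type":"number"}},"required":["moves"]}

```bash
mkdir -p pics; python3 - <<'E'
from cell import manip
import cv2,numpy as np
s=manip.get_state();print({k:np.round(v,3) for k,v in s.items()})
for n in("scene","top"):
    im=manip.capture(n);cv2.imwrite(f"pics/{n}0.png",im[:,:,::-1])
    c=manip.get_calibration(n);print(n,c)
E
```

```text
{'time': np.float64(0.0), 'qpos': array([-1.199,  0.265,  1.605,  0.   ,  1.274, -0.037]), 'joint_vel': array([ 0.   ,  0.001, -0.001,  0.001, -0.   , -0.001]), 'effort': array([-1.0000e-03, -5.0212e+01, -3.5688e+01,  7.3000e-02,  3.0000e-02,
       -0.0000e+00]), 'tcp_pos': array([ 0.268, -0.619,  0.301]), 'tool_rot': array([ 0.979,  0.203, -0.   , -0.001]), 'contact_force': array([ 0.464,  0.418, -0.469]), 'torque': array([-0.011, -0.019,  0.035]), 'gripper_force': np.float64(0.0), 'grip_width': np.float64(0.997)}
scene {'fx': 384.120513188594, 'fy': 384.120513188594, 'cx': 252.99549262580214, 'cy': 191.70565682580173, 'R': array([[ 0.63750169, -0.77037973, -0.01032766],
       [-0.5678317 , -0.46074553, -0.68211488],
       [ 0.52072906,  0.44071377, -0.73117209]]), 't': array([-0.34441143,  0.40059077,  1.14818405])}
top {'fx': 401.0584118145852, 'fy': 401.0584118145852, 'cx': 250.09095332976366, 'cy': 191.4311549058417, 'R': array([[-0.01829653, -0.99981932,  0.00515343],
       [-0.99532985,  0.01772527, -0.09489105],
       [ 0.09478256, -0.00686554, -0.99547432]]), 't': array([0.05459787, 0.58411   , 1.31720356])}
```

View pics/top0.png

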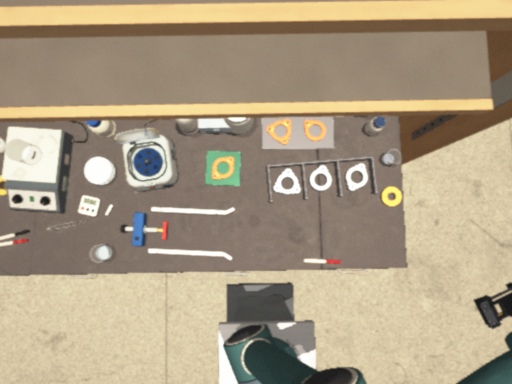

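View pics/scene0.png

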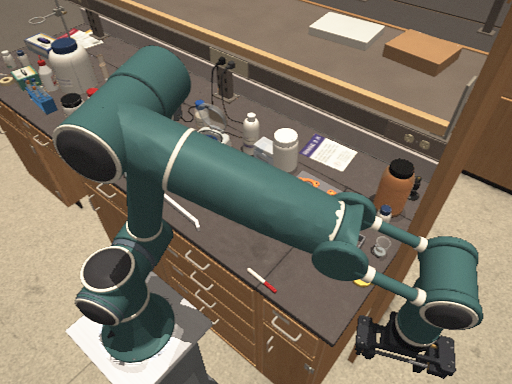

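The top view shows the blanks at about (287,181), (320,178) and (357,177), the green mat at (222,168), the track rails between x 150 and 235, and the red pad at (165,230). I'll enlarge it and measure.

```bash
cat > h.py <<'E'
import cv2,numpy as np
from cell import manip
def ray(n,uv,z):
    c=manip.get_calibration(n);R=c["R"];t=c["t"]
    d=R.T@np.array([(uv[0]-c["cx"])/c["fx"],(uv[1]-c["cy"])/c["fy"],1]);o=-R.T@t
    return o+d*(z-o[2])/d[2]
E
python3 - <<'E'
from h import *
im=cv2.imread("pics/top0.png")
crop=im[110:275,120:410]
cv2.imwrite("pics/crop0.png",cv2.resize(crop,None,fx=2.75,fy=2.75,interpolation=cv2.INTER_CUBIC))
hsv=cv2.cvtColor(im,cv2.COLOR_BGR2HSV);H,S,V=cv2.split(hsv)
def comps(m,lab,z,amin):
    n,L,st,ce=cv2.connectedComponentsWithStats(m.astype(np.uint8)*255)
    for i in range(1,n):
        if st[i,4]>=amin and 110<ce[i,1]<275 and ce[i,0]>115 and ce[i,0]<410:
            ys,xs=np.where(L==i); 
            r=cv2.minAreaRect(np.c_[xs,ys].astype(np.float32))
            print(lab,st[i],ce[i].round(1),ray("top",ce[i],z).round(4),"ends",[ray("top",p,z).round(3)[:2].tolist() for p in cv2.boxPoints(r)])
comps((V>185)&(S<45),"white",.022,40)
comps((S>100)&(H>45)&(H<85),"green",.003,100)
comps((S>130)&(H>100)&(H<130),"blue",.042,20)
comps((S>150)&((H<6)|(H>172)),"red",.026,10)
E
```

```text
white [228 117  18   5  73] [236.8 118.7] [0.8365 0.0851 0.022 ] ends [[0.843, 0.115], [0.842, 0.057], [0.828, 0.057], [0.829, 0.115]]
white [ 262  117   71   32 1193] [298.4 135.2] [ 0.7756 -0.1244  0.022 ] ends [[0.838, -0.001], [0.838, -0.242], [0.73, -0.239], [0.73, -0.001]]
white [198 118  31  10 272] [212.1 122.9] [0.8234 0.1698 0.022 ] ends [[0.841, 0.218], [0.84, 0.115], [0.808, 0.115], [0.81, 0.218]]
white [310 125  11  11  89] [315. 130.] [ 0.7926 -0.1818  0.022 ] ends [[0.801, -0.159], [0.816, -0.19], [0.785, -0.204], [0.77, -0.174]]
white [275 126  11  10  89] [280.2 130.3] [ 0.7936 -0.0626  0.022 ] ends [[0.809, -0.045], [0.808, -0.08], [0.777, -0.079], [0.778, -0.045]]
white [ 121  132   51   55 1143] [147.6 158.4] [0.7041 0.3892 0.022 ] ends [[0.79, 0.482], [0.808, 0.326], [0.622, 0.303], [0.605, 0.457]]
white [384 154   9   8  43] [387.8 158.3] [ 0.6903 -0.4261  0.022 ] ends [[0.686, -0.409], [0.706, -0.422], [0.692, -0.444], [0.672, -0.431]]
white [346 163  22  28 343] [356.6 176.3] [ 0.6305 -0.3172  0.022 ] ends [[0.646, -0.265], [0.683, -0.341], [0.615, -0.372], [0
[... 807 characters left out ...]
46, -0.2], [0.347, -0.13]]
white [225 272  21   3  44] [234.6 273.4] [0.3146 0.1001 0.022 ] ends [[0.32, 0.132], [0.318, 0.066], [0.312, 0.066], [0.313, 0.132]]
blue [135 149  26  26 409] [147.7 161.8] [0.689  0.3839 0.042 ] ends [[0.733, 0.427], [0.732, 0.343], [0.647, 0.343], [0.649, 0.426]]
blue [133 213  12  33 301] [138.4 228.6] [0.4674 0.4129 0.042 ] ends [[0.415, 0.432], [0.52, 0.427], [0.517, 0.393], [0.413, 0.398]]
red [163 222   4  18  64] [164.6 230.4] [0.4602 0.3306 0.026 ] ends [[0.488, 0.336], [0.488, 0.326], [0.432, 0.326], [0.432, 0.336]]
red [327 260  13   3  38] [332.8 261. ] [ 0.3492 -0.2253  0.026 ] ends [[0.353, -0.206], [0.352, -0.246], [0.346, -0.246], [0.346, -0.206]]
```

View pics/crop0.png

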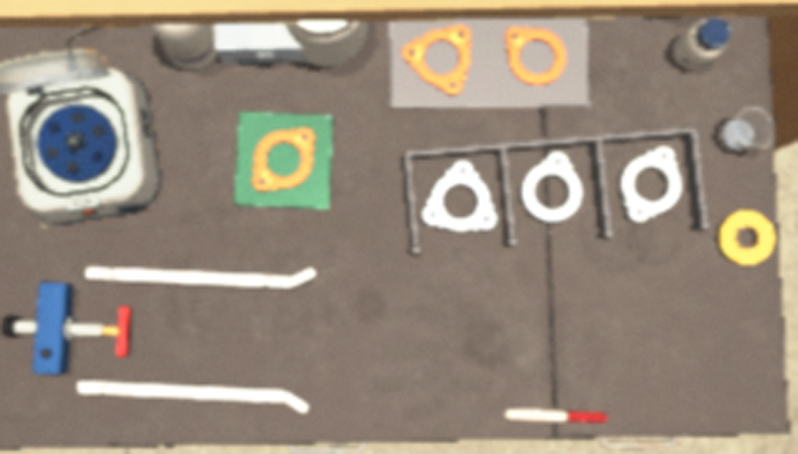

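The sample on the green mat (crop 283,158) has two opposite lobes. The matching blank is in the right-hand bay (crop 650,185; image 356.6,176.3). Next I'll measure the track line, the bin axis and the bore centre.

```bash
python3 - <<'E'
from h import *
im=cv2.imread("pics/top0.png")
hsv=cv2.cvtColor(im,cv2.COLOR_BGR2HSV);H,S,V=cv2.split(hsv)
w=((V>170)&(S<60)).astype(np.uint8)
def line(x0,x1,y0,y1):
    ys,xs=np.where(w[y0:y1,x0:x1]); p=np.array([ray("top",(x+x0,y+y0),.025)[:2] for x,y in zip(xs,ys)],np.float32)
    f=cv2.fitLine(p,cv2.DIST_HUBER,0,.01,.01).ravel(); f=f*np.sign(f[1]);f[2:]=f[2:]*np.sign(f[1]) if 0 else f[2:]
    d=f[:2]; return d,np.abs(p.mean(0)),p
for b in((155,222,204,218),(152,219,246,260)):
    d,c,p=line(*b);print("dir",d,np.arctan2(d[1],d[0]),"mean",p.mean(0))
for n,px in dict(kinkU=(225.5,212.2),kinkL=(222.5,253.3),endU=(151.2,209),endL=(148.6,250.7)).items():print(n,ray("top",px,.025).round(4))
for n,px in dict(divLb=(597,143),divLf=(604,236),divRb=(693,133),divRf=(704,229)).items():
    q=(px[0]/2.75+120-.4,px[1]/2.75+110-.4);print(n,ray("top",q,.03).round(4))
# blank
m=w[160:195,342:372]
m=((V[155:198,338:375]>150)&(S[155:198,338:375]<60)).astype(np.uint8)
cs,h=cv2.findContours(m,cv2.RETR_CCOMP,cv2.CHAIN_APPROX_NONE)
for c,hh in zip(cs,h[0]):
    if cv2.contourArea(c)>20:
        M=cv2.moments(c);u=(M['m10']/M['m00']+338,M['m01']/M['m00']+155);print("blank hole" if hh[3]>=0 else "outer",cv2.contourArea(c),u,ray("top",u,.02).round(4))
E
```

```text
dir [0.06330518 0.99799424] 1.5074488 mean [0.5254256 0.2521374]
dir [0.066056  0.9978159] 1.5046922 mean [0.38783428 0.26299375]
kinkU [0.517  0.1275 0.025 ]
kinkL [0.3812 0.1391 0.025 ]
endU [0.5322 0.3755 0.025 ]
endL [0.3943 0.3834 0.025 ]
divLb [ 0.6807 -0.25    0.03  ]
divLf [ 0.5661 -0.2541  0.03  ]
divRb [ 0.6911 -0.3686  0.03  ]
divRf [ 0.5724 -0.3764  0.03  ]
outer 465.5 (356.79341210168275, 176.1940565699964) [ 0.6312 -0.3186  0.02  ]
blank hole 113.0 (356.8362831858407, 176.1873156342183) [ 0.6312 -0.3187  0.02  ]
outer 21.5 (358.07751937984494, 159.18604651162792) [ 0.6894 -0.3255  0.02  ]
```

Emit:
move_arm --moves '[{"offset": [5.5, -1.6, 1.2], "delta_rot": [0, 0, -0.14], "hand": 0}, {"offset": [11, -3.2, 2.4], "delta_rot": [0, 0, -0.28], "hand": 0}, {"offset": [16.5, -4.8, 3.6], "delta_rot": [0, 0, -0.42], "hand": 0}, {"offset": [22, -6.4, 4.8], "delta_rot": [0, 0, -0.56], "hand": 0}, {"offset": [27.5, -8, 6], "delta_rot": [0, 0, -0.7], "hand": 0}]' --force 20

```text
time: 0.72
tcp_pos: [0.4898, -0.4351, 0.2418]
tool_rot: [0.849, 0.528, -0.0, -0.0]
contact_force: [1.1, 0.0, 0.4]
grip_width: 0.459
gripper_force: 0.0
```

```bash
cat >> h.py <<'E'
from scipy.spatial.transform import Rotation as Ro
def st():
    s=manip.get_state();R=Ro.from_quat(s["tool_rot"]);M=R.as_matrix()
    print("t",round(float(s["time"]),2),"tcp",s["tcp_pos"].round(4),"ang",round(float(np.arctan2(M[1,0],M[0,0])),3),"tilt",M[2].round(3),"F",s["contact_force"].round(1),"w",round(float(s["grip_width"]),3),"q",s["qpos"].round(2))
    return s,M
def go(p,ang):
    s,M=st();T=np.array([[np.cos(ang),np.sin(ang),0],[np.sin(ang),-np.cos(ang),0],[0,0,-1]]).T
    T=np.c_[[np.cos(ang),np.sin(ang),0],[np.sin(ang),-np.cos(ang),0],[0,0,-1]]
    print("offset cm",(M.T@(np.array(p)-s["tcp_pos"])*100).round(2),"rot",Ro.from_matrix(M.T@T).as_rotvec().round(3))
E
python3 -c "
from h import *
go((.631,-.319,.19),1.506)"
```

```text
t 0.72 tcp [ 0.4898 -0.4351  0.2418] ang 1.113 tilt [ 0.    -0.001 -1.   ] F [1.1 0.  0.4] w 0.459 q [-0.76  0.27  1.71 -0.    1.16 -0.31]
offset cm [16.65  7.54  5.18] rot [-0.001 -0.    -0.393]
```

Emit:
move_arm --moves '[{"offset": [5.5, 2.5, 1.7], "delta_rot": [0, 0, -0.13], "hand": 0}, {"offset": [11, 5, 3.4], "delta_rot": [0, 0, -0.26], "hand": 0}, {"offset": [16.6, 7.5, 5.2], "delta_rot": [0, 0, -0.393], "hand": 0}, {"offset": [16.6, 7.5, 5.2], "delta_rot": [0, 0, -0.393], "hand": 0}, {"offset": [16.6, 7.5, 5.2], "delta_rot": [0, 0, -0.393], "hand": 0}]'

```text
time: 1.35
tcp_pos: [0.6297, -0.3212, 0.1899]
tool_rot: [0.731, 0.682, -0.001, -0.001]
contact_force: [-0.4, 0.1, -0.3]
grip_width: 0.006
gripper_force: 0.0
```

```bash
python3 - <<'E'
from h import *
s,M=st();im=manip.capture("wrist");cv2.imwrite("pics/w1.png",im[:,:,::-1])
c=manip.get_calibration("wrist");print(c)
hsv=cv2.cvtColor(im,cv2.COLOR_RGB2HSV);H,S,V=cv2.split(hsv)
m=((V>150)&(S<60)).astype(np.uint8)
cs,h=cv2.findContours(m,cv2.RETR_CCOMP,cv2.CHAIN_APPROX_NONE)
E=c["hand_eye"]
for q,hh in zip(cs,h[0]):
    if cv2.contourArea(q)>800:
        mm=cv2.moments(q);u=(mm['m10']/mm['m00'],mm['m01']/mm['m00'])
        d=M@E[:3,:3]@np.array([(u[0]-c["cx"])/c["fx"],(u[1]-c["cy"])/c["fy"],1]);o=M@E[:3,3]+s["tcp_pos"]
        print("hole" if hh[3]>=0 else "outer",cv2.contourArea(q),np.round(u,1),(o+d*(.02-o[2])/d[2]).round(4))
E
```

```text
t 1.35 tcp [ 0.6297 -0.3212  0.1899] ang 1.502 tilt [ 0.    -0.002 -1.   ] F [-0.4  0.1 -0.3] w 0.006 q [-0.51  0.41  1.63 -0.    1.11 -0.44]
{'fx': 306.41108827026727, 'fy': 306.41108827026727, 'cx': 252.5869560913125, 'cy': 191.0307305958116, 'hand_eye': array([[-1.21362984e-04, -9.50590827e-01, -3.10446556e-01,
         8.05928559e-02],
       [ 9.99999968e-01, -1.84141161e-04,  1.72911947e-04,
        -7.06024860e-04],
       [-2.21534500e-04, -3.10446525e-01,  9.50590819e-01,
        -8.29342414e-02],
       [ 0.00000000e+00,  0.00000000e+00,  0.00000000e+00,
         1.00000000e+00]])}
outer 2693.5 [ 71.9 348.1] [ 0.4285 -0.4822  0.02  ]
outer 839.5 [471.2 260.1] [ 0.8281 -0.4048  0.02  ]
outer 6194.5 [253.2 181.8] [ 0.6297 -0.3148  0.02  ]
hole 2113.0 [253.5 182.4] [ 0.6299 -0.3154  0.02  ]
outer 1160.5 [456.8  11.7] [ 0.7864 -0.1961  0.02  ]
outer 8196.5 [434.5  53.8] [ 0.7735 -0.2235  0.02  ]
outer 832.0 [319.3  67.4] [ 0.6865 -0.227   0.02  ]
outer 3858.5 [242.6  38.5] [ 0.6294 -0.203   0.02  ]
```

View pics/w1.png

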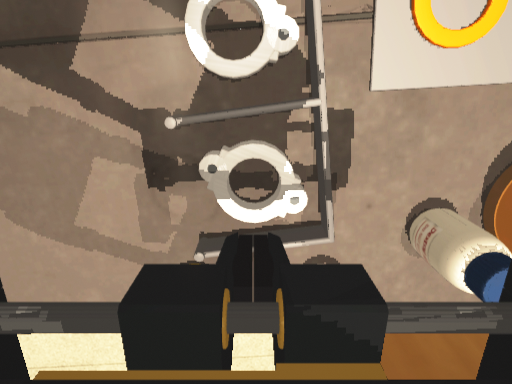

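The wrist view shows the two-lobed blank at (253,182) with its bore clear. The bore centre is about (0.630, -0.316), within about 3 mm of the top view. I'll go lower above it.

Emit:
move_arm --moves '[{"offset": [0.4, 0, 3], "delta_rot": [0, 0, 0], "hand": 0}, {"offset": [0.4, 0, 6], "delta_rot": [0, 0, 0], "hand": 0}, {"offset": [0.4, 0, 8.5], "delta_rot": [0, 0, 0], "hand": 0}, {"offset": [0.4, 0, 8.5], "delta_rot": [0, 0, 0], "hand": 0}, {"offset": [0.4, 0, 8.5], "delta_rot": [0, 0, 0], "hand": 0}]'

```text
time: 2.02
tcp_pos: [0.6302, -0.3189, 0.1072]
tool_rot: [0.732, 0.682, 0.0, 0.001]
contact_force: [-1.2, 0.1, 0.7]
grip_width: 0.003
gripper_force: 0.0
```

```bash
python3 - <<'E'
from h import *
go((.6303,-.317,.071),1.506)
cv2.imwrite("pics/w2.png",manip.capture("wrist")[:,:,::-1])
E
```

```text
t 2.02 tcp [ 0.6302 -0.3189  0.1072] ang 1.5 tilt [-0.001  0.002 -1.   ] F [-1.2  0.1  0.7] w 0.003 q [-0.5   0.49  1.69 -0.    0.97 -0.43]
offset cm [ 0.2  -0.01  3.62] rot [ 0.002  0.001 -0.006]
```

View pics/w2.png

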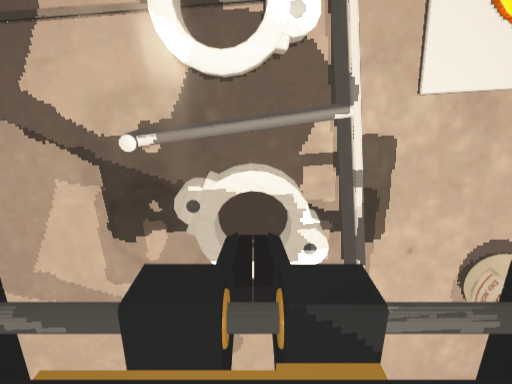

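The fingers (col 253) line up with the bore centre (col about 253). Going down into the bore.

Emit:
move_arm --moves '[{"offset": [0.2, 0, 0.9], "delta_rot": [0, 0, 0], "hand": 0}, {"offset": [0.2, 0, 1.8], "delta_rot": [0, 0, 0], "hand": 0}, {"offset": [0.2, 0, 2.7], "delta_rot": [0, 0, 0], "hand": 0}, {"offset": [0.2, 0, 3.6], "delta_rot": [0, 0, 0], "hand": 0}, {"offset": [0.2, 0, 3.6], "delta_rot": [0, 0, 0], "hand": 0}]'

```text
time: 2.7
tcp_pos: [0.6296, -0.315, 0.068]
tool_rot: [0.731, 0.682, -0.0, -0.001]
contact_force: [-0.1, 0.2, -1.3]
grip_width: 0.004
gripper_force: 0.0
```

```bash
python3 -c "
from h import *
go((.48,-.326,.071),1.506)"
```

```text
t 2.7 tcp [ 0.6296 -0.315   0.068 ] ang 1.502 tilt [ 0.001 -0.002 -1.   ] F [-0.1  0.2 -1.3] w 0.004 q [-0.5   0.53  1.7  -0.    0.91 -0.43]
offset cm [ -2.13 -14.85  -0.26] rot [-0.002 -0.001 -0.004]
```

Emit:
move_arm --moves '[{"offset": [-0.1, -0.8, -0.2], "delta_rot": [0, 0, 0], "hand": 0}, {"offset": [-0.3, -2.2, -0.2], "delta_rot": [0, 0, 0], "hand": 0}, {"offset": [-0.5, -3.8, -0.2], "delta_rot": [0, 0, 0], "hand": 0}, {"offset": [-0.8, -5.4, -0.2], "delta_rot": [0, 0, 0], "hand": 0}, {"offset": [-1, -7, -0.2], "delta_rot": [0, 0, 0], "hand": 0}]'

```text
time: 3.32
tcp_pos: [0.5591, -0.3211, 0.0724]
tool_rot: [0.731, 0.682, 0.0, 0.001]
contact_force: [3.5, -0.5, 1.5]
grip_width: 0.005
gripper_force: 1.8
```

Emit:
move_arm --moves '[{"offset": [-0.2, -1.6, 0], "delta_rot": [0, 0, 0], "hand": 0}, {"offset": [-0.4, -3.2, 0], "delta_rot": [0, 0, 0], "hand": 0}, {"offset": [-0.7, -4.8, 0], "delta_rot": [0, 0, 0], "hand": 0}, {"offset": [-0.9, -6.4, 0], "delta_rot": [0, 0, 0], "hand": 0}, {"offset": [-1.1, -7.8, 0], "delta_rot": [0, 0, 0], "hand": 0}]'

```text
time: 3.95
tcp_pos: [0.4807, -0.3266, 0.0722]
tool_rot: [0.731, 0.682, 0.0, 0.001]
contact_force: [5.3, -0.1, 4.0]
grip_width: 0.003
gripper_force: 2.7
```

```bash
python3 - <<'E'
from h import *
go((.442,.03,.070),1.506)
im=manip.capture("top")[:,:,::-1];cv2.imwrite("pics/t2.png",cv2.resize(im[110:290,120:410],None,fx=2.7,fy=2.7,interpolation=cv2.INTER_CUBIC))
E
```

```text
t 3.95 tcp [ 0.4807 -0.3266  0.0722] ang 1.502 tilt [-0.001  0.001 -1.   ] F [ 5.3 -0.1  4. ] w 0.003 q [-0.64  0.33  1.99  0.    0.82 -0.57]
offset cm [35.31 -6.33  0.19] rot [ 0.001  0.001 -0.004]
```

View pics/t2.png

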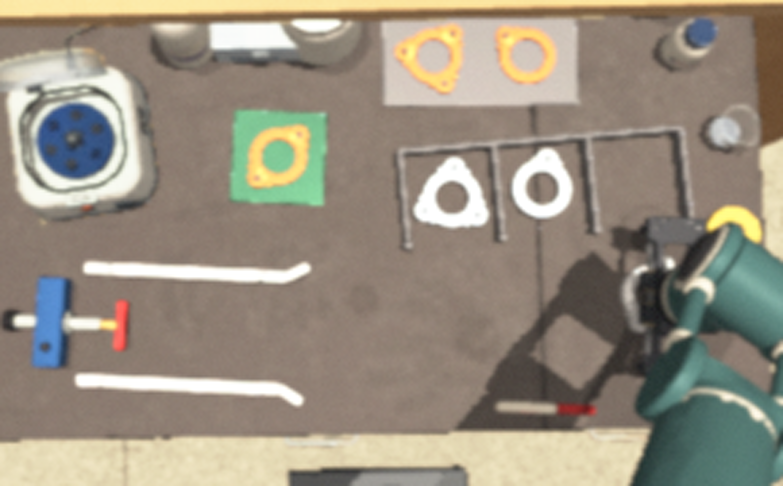

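The blank is out of its bay (crop 635,300) with the fingers in the bore; the other two haven't moved. Dragging it left to the track mouth.

Emit:
move_arm --moves '[{"offset": [0.8, -0.2, 0], "delta_rot": [0, 0, 0], "hand": 0}, {"offset": [2.4, -0.4, 0], "delta_rot": [0, 0, 0], "hand": 0}, {"offset": [4.4, -0.8, 0], "delta_rot": [0, 0, 0], "hand": 0}, {"offset": [6.4, -1.2, 0], "delta_rot": [0, 0, 0], "hand": 0}, {"offset": [8.4, -1.6, 0], "delta_rot": [0, 0, 0], "hand": 0}]'

```text
time: 4.62
tcp_pos: [0.4705, -0.2393, 0.0713]
tool_rot: [0.731, 0.683, -0.0, -0.001]
contact_force: [-0.4, -3.3, 0.2]
grip_width: 0.005
gripper_force: 2.5
```

Emit:
move_arm --moves '[{"offset": [2, -0.4, 0], "delta_rot": [0, 0, 0], "hand": 0}, {"offset": [4, -0.8, 0], "delta_rot": [0, 0, 0], "hand": 0}, {"offset": [6, -1.1, 0], "delta_rot": [0, 0, 0], "hand": 0}, {"offset": [8, -1.5, 0], "delta_rot": [0, 0, 0], "hand": 0}, {"offset": [10, -1.8, 0], "delta_rot": [0, 0, 0], "hand": 0}]'

```text
time: 5.25
tcp_pos: [0.4595, -0.1388, 0.0715]
tool_rot: [0.731, 0.682, -0.0, -0.0]
contact_force: [-0.4, -1.7, -0.8]
grip_width: 0.006
gripper_force: 2.1
```

Emit:
move_arm --moves '[{"offset": [2, -0.4, 0], "delta_rot": [0, 0, 0], "hand": 0}, {"offset": [4, -0.8, 0], "delta_rot": [0, 0, 0], "hand": 0}, {"offset": [6, -1.1, 0], "delta_rot": [0, 0, 0], "hand": 0}, {"offset": [8, -1.5, 0], "delta_rot": [0, 0, 0], "hand": 0}, {"offset": [10, -1.8, 0], "delta_rot": [0, 0, 0], "hand": 0}]'

```text
time: 5.88
tcp_pos: [0.4481, -0.038, 0.0714]
tool_rot: [0.731, 0.682, -0.0, -0.0]
contact_force: [0.8, -1.9, -2.1]
grip_width: 0.001
gripper_force: 2.1
```

```bash
python3 - <<'E'
from h import *
go((.442,.03,.070),1.506)
go((.4545,.225,.070),1.506)
im=manip.capture("wrist")[:,:,::-1];cv2.imwrite("pics/w3.png",im)
E
```

```text
t 5.88 tcp [ 0.4481 -0.038   0.0714] ang 1.502 tilt [ 0.    -0.001 -1.   ] F [ 0.8 -1.9 -2.1] w 0.001 q [-0.14  0.12  2.26 -0.    0.76 -0.07]
offset cm [ 6.74 -1.08  0.15] rot [-0.001 -0.    -0.004]
t 5.88 tcp [ 0.4481 -0.038   0.0714] ang 1.502 tilt [ 0.    -0.001 -1.   ] F [ 0.8 -1.9 -2.1] w 0.001 q [-0.14  0.12  2.26 -0.    0.76 -0.07]
offset cm [26.28 -1.17  0.15] rot [-0.001 -0.    -0.004]
```

View pics/w3.png

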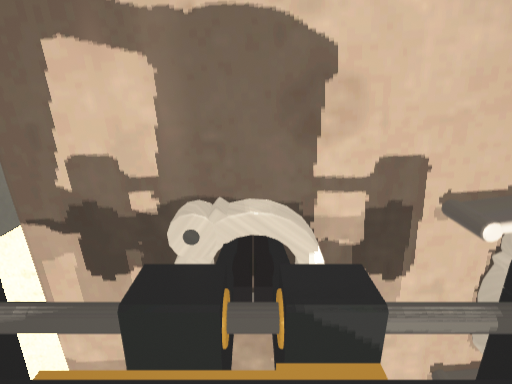

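The blank is still held by its bore (lobe hole at 191,237). Now through the mouth, along the centre line.

Emit:
move_arm --moves '[{"offset": [2, -0.3, 0.1], "delta_rot": [0, 0, 0], "hand": 0}, {"offset": [4, -0.6, 0.1], "delta_rot": [0, 0, 0], "hand": 0}, {"offset": [6, -1, 0.1], "delta_rot": [0, 0, 0], "hand": 0}, {"offset": [8, -1.1, 0.1], "delta_rot": [0, 0, 0], "hand": 0}, {"offset": [10, -1.1, 0.1], "delta_rot": [0, 0, 0], "hand": 0}]'

```text
time: 6.55
tcp_pos: [0.4447, 0.0615, 0.0711]
tool_rot: [0.731, 0.682, -0.0, 0.0]
contact_force: [0.1, -4.3, 3.0]
grip_width: 0.005
gripper_force: 2.7
```

Emit:
move_arm --moves '[{"offset": [1.8, 0, 0], "delta_rot": [0, 0, 0], "hand": 0}, {"offset": [3.6, 0, 0], "delta_rot": [0, 0, 0], "hand": 0}, {"offset": [5.4, 0, 0], "delta_rot": [0, 0, 0], "hand": 0}, {"offset": [7.2, 0, 0], "delta_rot": [0, 0, 0], "hand": 0}, {"offset": [9, 0, 0], "delta_rot": [0, 0, 0], "hand": 0}]'

```text
time: 7.18
tcp_pos: [0.4508, 0.151, 0.0711]
tool_rot: [0.731, 0.683, -0.001, 0.0]
contact_force: [-0.1, -5.3, 4.2]
grip_width: 0.004
gripper_force: 3.1
```

Emit:
move_arm --moves '[{"offset": [1.5, 0, 0], "delta_rot": [0, 0, 0], "hand": 0}, {"offset": [3, 0, 0], "delta_rot": [0, 0, 0], "hand": 0}, {"offset": [4.5, 0, 0], "delta_rot": [0, 0, 0], "hand": 0}, {"offset": [6, 0, 0], "delta_rot": [0, 0, 0], "hand": 0}, {"offset": [7, 0, 0], "delta_rot": [0, 0, 0], "hand": 0}]'

```text
time: 7.8
tcp_pos: [0.4556, 0.2209, 0.0709]
tool_rot: [0.731, 0.683, -0.001, 0.0]
contact_force: [-0.7, -7.3, 5.7]
grip_width: 0.003
gripper_force: 3.6
```

```bash
python3 - <<'E'
from h import *
s,M=st();y=s["tcp_pos"][1];print("centre line x",.4566+(y-.2576)*.0645)
im=manip.capture("wrist")[:,:,::-1];cv2.imwrite("pics/w4.png",im)
E
```

```text
t 7.8 tcp [0.4556 0.2209 0.0709] ang 1.503 tilt [-0.001 -0.001 -1.   ] F [-0.7 -7.3  5.7] w 0.003 q [ 0.4   0.22  2.15 -0.    0.78  0.47]
centre line x 0.45423424142549296
```

View pics/w4.png

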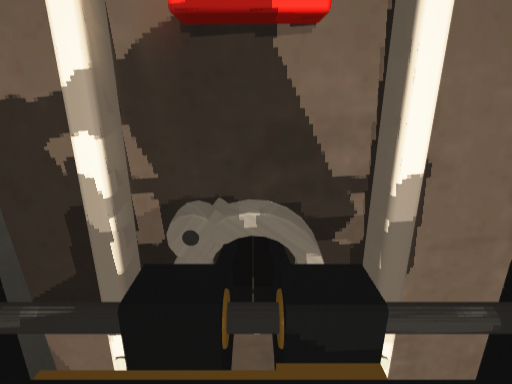

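The blank is centred between the rails and the red pad (row about 20) isn't touched yet. Advancing carefully.

Emit:
move_arm --moves '[{"offset": [0.8, 0, 0], "delta_rot": [0, 0, 0], "hand": 0}, {"offset": [1.6, 0, 0], "delta_rot": [0, 0, 0], "hand": 0}, {"offset": [2.4, 0, 0], "delta_rot": [0, 0, 0], "hand": 0}, {"offset": [3.2, 0, 0], "delta_rot": [0, 0, 0], "hand": 0}, {"offset": [4, 0, 0], "delta_rot": [0, 0, 0], "hand": 0}]'

```text
time: 8.48
tcp_pos: [0.4583, 0.2601, 0.0707]
tool_rot: [0.731, 0.682, -0.001, 0.0]
contact_force: [0.6, -6.6, 5.7]
grip_width: 0.007
gripper_force: 3.5
```

Emit:
move_arm --moves '[{"offset": [0.2, 0, 0], "delta_rot": [0, 0, 0], "hand": 0}, {"offset": [0.4, 0, 0], "delta_rot": [0, 0, 0], "hand": 0}, {"offset": [0.6, 0, 0], "delta_rot": [0, 0, 0], "hand": 0}, {"offset": [0.8, 0, 0], "delta_rot": [0, 0, 0], "hand": 0}, {"offset": [1, 0, 0], "delta_rot": [0, 0, 0], "hand": 0}]'

```text
time: 9.1
tcp_pos: [0.459, 0.2699, 0.0707]
tool_rot: [0.731, 0.682, -0.001, 0.0]
contact_force: [-0.3, -5.7, 5.4]
grip_width: 0.007
gripper_force: 3.5
```

Emit:
move_arm --moves '[{"offset": [0.2, 0, 0], "delta_rot": [0, 0, 0], "hand": 0}, {"offset": [0.4, 0, 0], "delta_rot": [0, 0, 0], "hand": 0}, {"offset": [0.6, 0, 0], "delta_rot": [0, 0, 0], "hand": 0}, {"offset": [0.8, 0, 0], "delta_rot": [0, 0, 0], "hand": 0}, {"offset": [1, 0, 0], "delta_rot": [0, 0, 0], "hand": 0}]'

```text
time: 9.72
tcp_pos: [0.4597, 0.2798, 0.0707]
tool_rot: [0.731, 0.682, -0.001, 0.0]
contact_force: [0.4, -6.4, 4.7]
grip_width: 0.009
gripper_force: 3.6
```

Emit:
move_arm --moves '[{"offset": [0.1, 0, 0], "delta_rot": [0, 0, 0], "hand": 0}, {"offset": [0.2, 0, 0], "delta_rot": [0, 0, 0], "hand": 0}, {"offset": [0.3, 0, 0], "delta_rot": [0, 0, 0], "hand": 0}, {"offset": [0.4, 0, 0], "delta_rot": [0, 0, 0], "hand": 0}, {"offset": [0.5, 0, 0], "delta_rot": [0, 0, 0], "hand": 0}]'

```text
time: 10.35
tcp_pos: [0.46, 0.2848, 0.0707]
tool_rot: [0.731, 0.682, -0.001, 0.0]
contact_force: [-0.3, -6.1, 6.1]
grip_width: 0.003
gripper_force: 3.6
```

Emit:
move_arm --moves '[{"offset": [0.1, 0, 0], "delta_rot": [0, 0, 0], "hand": 0}, {"offset": [0.2, 0, 0], "delta_rot": [0, 0, 0], "hand": 0}, {"offset": [0.3, 0, 0], "delta_rot": [0, 0, 0], "hand": 0}, {"offset": [0.4, 0, 0], "delta_rot": [0, 0, 0], "hand": 0}, {"offset": [0.5, 0, 0], "delta_rot": [0, 0, 0], "hand": 0}]'

```text
time: 10.98
tcp_pos: [0.4604, 0.2897, 0.0707]
tool_rot: [0.731, 0.682, -0.001, 0.0]
contact_force: [-0.7, -5.9, 4.9]
grip_width: 0.002
gripper_force: 3.6
```

Emit:
move_arm --moves '[{"offset": [0.1, 0, 0], "delta_rot": [0, 0, 0], "hand": 0}, {"offset": [0.2, 0, 0], "delta_rot": [0, 0, 0], "hand": 0}, {"offset": [0.3, 0, 0], "delta_rot": [0, 0, 0], "hand": 0}, {"offset": [0.4, 0, 0], "delta_rot": [0, 0, 0], "hand": 0}, {"offset": [0.5, 0, 0], "delta_rot": [0, 0, 0], "hand": 0}]'

```text
time: 11.6
tcp_pos: [0.4607, 0.2947, 0.0707]
tool_rot: [0.731, 0.682, -0.001, 0.0]
contact_force: [0.1, -6.0, 5.4]
grip_width: 0.008
gripper_force: 3.6
```

Emit:
move_arm --moves '[{"offset": [0.1, 0, 0], "delta_rot": [0, 0, 0], "hand": 0}, {"offset": [0.2, 0, 0], "delta_rot": [0, 0, 0], "hand": 0}, {"offset": [0.3, 0, 0], "delta_rot": [0, 0, 0], "hand": 0}, {"offset": [0.4, 0, 0], "delta_rot": [0, 0, 0], "hand": 0}, {"offset": [0.5, 0, 0], "delta_rot": [0, 0, 0], "hand": 0}]'

```text
time: 12.22
tcp_pos: [0.461, 0.2997, 0.0707]
tool_rot: [0.731, 0.682, -0.001, 0.0]
contact_force: [0.7, -6.2, 4.8]
grip_width: 0.005
gripper_force: 3.6
```

Emit:
move_arm --moves '[{"offset": [0.1, 0, 0], "delta_rot": [0, 0, 0], "hand": 0}, {"offset": [0.2, 0, 0], "delta_rot": [0, 0, 0], "hand": 0}, {"offset": [0.3, 0, 0], "delta_rot": [0, 0, 0], "hand": 0}, {"offset": [0.4, 0, 0], "delta_rot": [0, 0, 0], "hand": 0}, {"offset": [0.5, 0, 0], "delta_rot": [0, 0, 0], "hand": 0}]'

```text
time: 12.85
tcp_pos: [0.4614, 0.3039, 0.0707]
tool_rot: [0.731, 0.683, -0.002, 0.001]
contact_force: [-0.1, -10.0, 6.7]
grip_width: 0.005
gripper_force: 5.3
```

```bash
python3 - <<'E'
from h import *
s,M=st()
im=manip.capture("wrist")[:,:,::-1];cv2.imwrite("pics/w5.png",im)
E
```

```text
t 12.85 tcp [0.4614 0.3039 0.0707] ang 1.502 tilt [-0.003 -0.001 -1.   ] F [ -0.1 -10.    6.7] w 0.005 q [ 0.54  0.29  2.05 -0.    0.8   0.61]
```

View pics/w5.png

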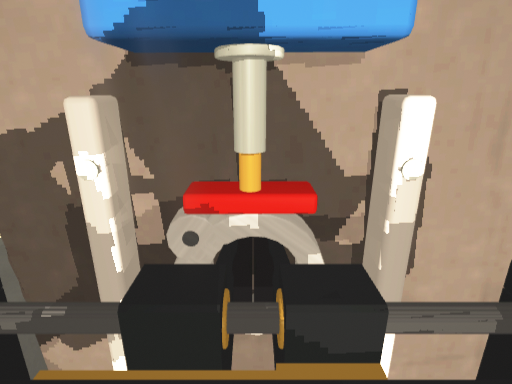

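Contact: the ring is against the red pad (row about 205), 10 N felt against about 6 N of drag. I need about 5 N more, so about 6 mm, then hold.

Emit:
move_arm --moves '[{"offset": [0.1, 0, 0], "delta_rot": [0, 0, 0], "hand": 0}, {"offset": [0.2, 0, 0], "delta_rot": [0, 0, 0], "hand": 0}, {"offset": [0.3, 0, 0], "delta_rot": [0, 0, 0], "hand": 0}, {"offset": [0.4, 0, 0], "delta_rot": [0, 0, 0], "hand": 0}, {"offset": [0.5, 0, 0], "delta_rot": [0, 0, 0], "hand": 0}]'

```text
time: 13.52
tcp_pos: [0.4617, 0.3079, 0.0706]
tool_rot: [0.731, 0.683, -0.002, 0.001]
contact_force: [1.2, -13.3, 8.6]
grip_width: 0.005
gripper_force: 7.2
```

Emit:
move_arm --moves '[{"offset": [0.1, 0, 0], "delta_rot": [0, 0, 0], "hand": 0}, {"offset": [0.2, 0, 0], "delta_rot": [0, 0, 0], "hand": 0}, {"offset": [0.3, 0, 0], "delta_rot": [0, 0, 0], "hand": 0}, {"offset": [0.3, 0, 0], "delta_rot": [0, 0, 0], "hand": 0}, {"offset": [0.3, 0, 0], "delta_rot": [0, 0, 0], "hand": 0}]'

```text
time: 14.15
tcp_pos: [0.4619, 0.3104, 0.0706]
tool_rot: [0.731, 0.683, -0.003, 0.001]
contact_force: [0.6, -15.0, 10.3]
grip_width: 0.002
gripper_force: 8.0
```

Emit:
move_arm --moves '[{"offset": [0, 0, 0], "hand": 0, "delta_rot": [0, 0, 0]}, {"offset": [0, 0, 0], "hand": 0, "delta_rot": [0, 0, 0]}, {"offset": [0, 0, 0], "hand": 0, "delta_rot": [0, 0, 0]}, {"offset": [0, 0, 0], "hand": 0, "delta_rot": [0, 0, 0]}, {"offset": [0, 0, 0], "hand": 0, "delta_rot": [0, 0, 0]}]'

```text
time: 14.78
tcp_pos: [0.4619, 0.3103, 0.0706]
tool_rot: [0.731, 0.683, -0.003, 0.001]
contact_force: [1.4, -14.8, 9.7]
grip_width: 0.006
gripper_force: 8.0
```

Pushed and held for over 0.6 s. Backing off slowly until the force is gone.

Emit:
move_arm --moves '[{"offset": [-0.15, 0, 0], "delta_rot": [0, 0, 0], "hand": 0}, {"offset": [-0.3, 0, 0], "delta_rot": [0, 0, 0], "hand": 0}, {"offset": [-0.45, 0, 0], "delta_rot": [0, 0, 0], "hand": 0}, {"offset": [-0.6, 0, 0], "delta_rot": [0, 0, 0], "hand": 0}, {"offset": [-0.7, 0, 0], "delta_rot": [0, 0, 0], "hand": 0}]'

```text
time: 15.4
tcp_pos: [0.462, 0.3068, 0.0707]
tool_rot: [0.731, 0.682, 0.0, -0.0]
contact_force: [1.7, -0.7, 1.9]
grip_width: 0.003
gripper_force: 1.4
```

Emit:
move_arm --moves '[{"offset": [-0.1, 0, 0], "delta_rot": [0, 0, 0], "hand": 0}, {"offset": [-0.2, 0, 0], "delta_rot": [0, 0, 0], "hand": 0}, {"offset": [-0.3, 0, 0], "delta_rot": [0, 0, 0], "hand": 0}, {"offset": [-0.4, 0, 0], "delta_rot": [0, 0, 0], "hand": 0}, {"offset": [-0.5, 0, 0], "delta_rot": [0, 0, 0], "hand": 0}]'

```text
time: 16.02
tcp_pos: [0.4611, 0.3015, 0.0705]
tool_rot: [0.731, 0.682, -0.0, -0.0]
contact_force: [-1.0, -0.1, 0.6]
grip_width: 0.003
gripper_force: 0.0
```

```bash
python3 - <<'E'
from h import *
s,M=st()
im=manip.capture("wrist")[:,:,::-1];cv2.imwrite("pics/w6.png",im)
E
```

```text
t 16.02 tcp [0.4611 0.3015 0.0705] ang 1.502 tilt [-0.    -0.001 -1.   ] F [-1.  -0.1  0.6] w 0.003 q [0.53 0.29 2.05 0.   0.8  0.6 ]
```

View pics/w6.png

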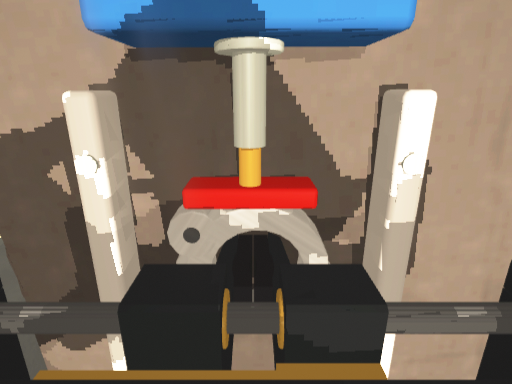

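The force is zero, the blank still touches the pad (row about 205) and the fingers are clear of the bore wall. Lifting straight out.

Emit:
move_arm --moves '[{"offset": [0, 0, -0.8], "delta_rot": [0, 0, 0], "hand": 0}, {"offset": [0, 0, -1.6], "delta_rot": [0, 0, 0], "hand": 0}, {"offset": [0, 0, -2.6], "delta_rot": [0, 0, 0], "hand": 0}, {"offset": [0, 0, -4.6], "delta_rot": [0, 0, 0], "hand": 0}, {"offset": [0, 0, -8], "delta_rot": [0, 0, 0], "hand": 0}]'

```text
time: 16.7
tcp_pos: [0.4607, 0.3011, 0.1509]
tool_rot: [0.731, 0.682, -0.001, -0.0]
contact_force: [-0.5, 0.6, -0.5]
grip_width: 0.003
gripper_force: 0.0
```

Emit:
move_arm --moves '[{"offset": [-1, 0, -3], "delta_rot": [0, 0, 0], "hand": 0}, {"offset": [-3, 0, -6], "delta_rot": [0, 0, 0], "hand": 0}, {"offset": [-6, 0, -8], "delta_rot": [0, 0, 0], "hand": 0}, {"offset": [-6, 0, -8], "delta_rot": [0, 0, 0], "hand": 0}, {"offset": [-6, 0, -8], "delta_rot": [0, 0, 0], "hand": 0}]'

```text
time: 17.32
tcp_pos: [0.4573, 0.242, 0.2307]
tool_rot: [0.731, 0.682, 0.0, -0.0]
contact_force: [-0.3, 0.5, -0.2]
grip_width: 0.005
gripper_force: 0.0
```

```bash
python3 - <<'E'
from h import *
s,M=st()
im=manip.capture("wrist")[:,:,::-1];cv2.imwrite("pics/w7.png",im)
E
```

```text
t 17.32 tcp [0.4573 0.242  0.2307] ang 1.501 tilt [ 0.001  0.    -1.   ] F [-0.3  0.5 -0.2] w 0.005 q [0.44 0.02 2.02 0.   1.1  0.51]
```

View pics/w7.png

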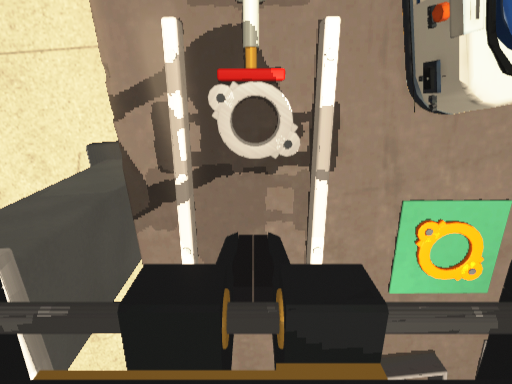

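The two-lobed blank (255,119) lies flat in the track touching the red pad (251,74), and its outline matches the sample on the mat (449,250). The robot is clear of everything.

```bash
python3 -c "
from cell import manip
print(manip.close_job())"
```

```text
the job is handed in; nothing more can be done
None
```

The two-lobed blank matched the sample; I slid it flat into the track and pushed it onto the red pad with about 9 N (15 N felt in all) for over half a second. I then let go, leaving it touching the pad, and handed the job in at about 17 s.

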